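# Sweep the used breeder plugs off the grafting board into the pan

### The job

Clear the four used wooden breeder plugs off the grafting board: sweep them with the fingertips across the slab and over its open edge, so that all four end up in the steel pan tucked under that edge. Slide the plugs along the slab and do not pick any of them up; leave the small jar, the loupe and the wooden queen cage standing where they are on the board, and do not shove the pan away.

Things in the scene. Friction and masses are not known exactly. Their poses are not given: they have to be found in the camera images.
- board: Grafting board, a dark stone slab on plywood with batten feet, fixed, 260 mm (x) by 320 mm (y). Origin on the bench under its middle, z up; slab top 70 mm above it. Wooden lips stand 8 mm above the slab along both x sides (inner faces at x = -122 and +122 mm) and the +y end (inner face at y = +152 mm). The -y end (y = -160 mm) is open, without a lip.
- board_edge (a point): Middle of the board's open edge, at the height of the slab's top. Axes as the board's: things are swept over this edge towards -y.
- pan: Stainless-steel catch pan, loose, 0.55 kg, 265 mm (x) by 162 mm (y) over its flat 8 mm rim, 42 mm high, inside 241 by 138 mm. Origin under the centre of its floor, z up. It stands on the bench along the board's open edge, some 28 mm of its width under the overhanging slab, its rim 28 mm below the slab's top: what is pushed over the edge drops into it.
- plug1_mid (a point): One of four identical turned beech breeder plugs (holders for queen cells), loose, about 10 to 20 g: a flange 28 mm in diameter and 7 mm high, on which it stands on the slab, a stem 20 mm in diameter above it and a small brown cup 11 mm in diameter in the top, 24 mm high in all. This point is on the plug's axis, 12 mm above its foot; its z is the plug's axis, upwards.
- plug2_mid (a point): One of four identical turned beech breeder plugs (holders for queen cells), loose, about 10 to 20 g: a flange 28 mm in diameter and 7 mm high, on which it stands on the slab, a stem 20 mm in diameter above it and a small brown cup 11 mm in diameter in the top, 24 mm high in all. This point is on the plug's axis, 12 mm above its foot; its z is the plug's axis, upwards.
- plug3_mid (a point): One of four identical turned beech breeder plugs (holders for queen cells), loose, about 10 to 20 g: a flange 28 mm in diameter and 7 mm high, on which it stands on the slab, a stem 20 mm in diameter above it and a small brown cup 11 mm in diameter in the top, 24 mm high in all. This point is on the plug's axis, 12 mm above its foot; its z is the plug's axis, upwards.
- plug4_mid (a point): One of four identical turned beech breeder plugs (holders for queen cells), loose, about 10 to 20 g: a flange 28 mm in diameter and 7 mm high, on which it stands on the slab, a stem 20 mm in diameter above it and a small brown cup 11 mm in diameter in the top, 24 mm high in all. This point is on the plug's axis, 12 mm above its foot; its z is the plug's axis, upwards.
- jar: Small amber glass jar with a white lid, 40 mm in diameter, 49 mm high, loose, about 0.11 kg, standing on the slab; to be left alone. Origin at the centre of its foot, z up.
- loupe: Standing loupe, a clear foot and a black barrel, 37 mm in diameter, 40 mm high, loose, about 0.08 kg, on the slab; to be left alone. Origin at the centre of its foot, z up.
- cage: Wooden three-hole queen cage, a flat block 80 mm (its x) by 30 mm (its y), 18 mm high with its mesh, loose, about 0.04 kg, lying on the slab near the lip of the +y end; to be left alone. Origin at the centre of its underside, z up.

How it is judged:
By the outcome, as a careful person would: the job done as asked, in the order asked, and still so for the second after the job is handed in, with the robot touching nothing.
It also fails if it takes over 67 s, if anything falls off the work surface, if the arm or the gripper's body presses on something with over 40 N, if the wrist force passes 120 N, or if a joint passes its speed limit or range.

### The arm

A 6-joint arm with a two-finger parallel gripper is mounted at the origin on the work surface. World frame = base frame: x ahead of the robot, y to its left, z up, the work surface at z = 0. Lengths are in m, angles in rad, forces in N, time in s.
With the tool pointing down it reaches from about 0.375 to 0.9 m from the base axis. Payload 3.1 kg.
Tool frame: the origin (TCP) lies between the finger pads; the fingertips stand 17 mm ahead of it and the grasp point (between the pads) lies 2 mm behind it (robot.nose_length is the distance from the TCP to the fingertips, in m); z points along the fingers, y is the line along which they close (so a half turn about z gives the same grasp; the last joint's range is limited). The gripper opens to 87 mm and grips with 3 to 60 N. Pads are 19 mm wide; open, the fingers measure 117 mm over their backs; the gripper's body (75 mm by 190 mm) begins 51 mm behind the grasp point.
Start: joints at [1.046, 0.527, 1.433, -0, 1.181, -0.178], TCP at [0.212, 0.588, 0.24] pointing down, gripper open.
Joint ranges: [-3.08, 3.08], [-0.75, 2.2], [0.22, 2.44], [-1.43, 4.57], [0, 2.65], [-2.85, 2.85]. Speed limits (rad/s): [2.79, 2.79, 3.14, 3.14, 3.14, 3.14].

### API

Orientations are given as a unit quaternion [x, y, z, w].
In Python, from rig import robot, cams gives the robot as it stands.
- The arm moves only by the shell command python3 -m pendant 'ROWS' [FORCE]. ROWS is JSON, a list of rows, each an object with "jaw": the opening, from 0 (shut) to 1 (fully open); "linear": the shift along the tool's x, y, z in cm, a list of three; "twist": the turn about the tool's z in degrees. A call has 1 to 12 rows; each row shifts and turns the commanded pose from where the row before left it, along the tool's axes as they then stand; what a row does not reach is not made up. A row lasts 1/12 s, in which the tool goes at most 41.7 mm and 7.16 degrees, less where a joint would pass 70% of its speed; a pose out of reach is approached as far as the arm can. A call is refused whole if a number of a shift passes 4.17 or a number of a turn 7.16, either way. A call with a gripper value outside its range is refused whole. The fingers move at their own pace and stop on an object; FORCE is the grip in N (left out, the last holds). Time passes only in rows, so rows that do not move let the fingers close. It gives the time, the measured TCP pose, the force, the opening and the grip force at its end, in the units of the state.
- robot.get_obs(): the state, without advancing time (a new reading comes with each control period).
- cams.camera(name): name is "scene" or "top"; returns a dict with "color" (480x640x3 uint8, blue, green, red), "depth" (480x640 float32, m along the optical axis (not along the pixel's ray), 0 where there is no reading), "fov_y" (degrees; the focal length in pixels is half the picture's height over the tangent of half this angle, whatever the lens; pixels are square), "cx", "cy" (the principal point, pixels), "k1" (the pictures are not rectified: a ray, as slopes to the right and down, at radius r is drawn at 1 + k1 r^2 times it, then the intrinsics apply), "view" (4x4, takes a point from world to camera coordinates). Camera axes: x right, y down, z forward; pixel columns grow to the right and rows downward; lengths in m; the calibration is good to about 2 mm. A picture is of the moment at which its call begins.
- robot.hand_in(): hands the job in; it is judged then, once.
The state is a dict: "time": time; "q": joint angles; "joint_velocities": joint speeds; "joint_torque": joint torques, N m; "position": TCP position; "tool_rot": TCP orientation; "ft_force": force on the tool from outside, world axes, zero at the start; "moment": the same for the moment, N m; "grip_width": finger opening in m; "grip_force": force on a finger pad.
Only numpy, scipy, OpenCV 4.12 (cv2) and the standard library are available. Lean on these libraries where they do the work, as an engineer would, in place of code of your own. Each camera call takes 0.05 s, during which the arm holds its last target. There are 200 camera calls.

## Working session

There is one attempt and no reset: what is moved stays moved. The work goes in short steps, Python scripts to look and compute and a shell command to move; the robot and the scene stay as the last step left them, time stands still between calls to the robot, and variables do not carry over. Pictures are saved under pics/ and viewed, at most 10 in all, crops included, and the job is handed in when it is done.

```bash
mkdir -p pics
cat > h.py <<'E'
import numpy as np, cv2
from rig import robot, cams
def K(c):
    f=240/np.tan(np.radians(c['fov_y'])/2); return np.array([[f,0,c['cx']],[0,f,c['cy']],[0,0,1.]]),np.array([c['k1'],0,0,0,0.])
def ray(c,u,v):
    k,d=K(c); p=cv2.undistortPoints(np.array([[[u,v]]],float),k,d)[0,0]
    T=np.linalg.inv(c['view']); return T[:3,3], T[:3,:3]@np.array([p[0],p[1],1])
def at_z(c,u,v,z):
    o,r=ray(c,u,v); return o+r*(z-o[2])/r[2]
def at_depth(c,u,v):
    o,r=ray(c,u,v); return o+r*c['depth'][int(round(v)),int(round(u))]
def tri(c1,p1,c2,p2):
    o1,r1=ray(c1,*p1);o2,r2=ray(c2,*p2)
    s=np.linalg.lstsq(np.c_[r1,-r2],o2-o1,rcond=None)[0]
    a,b=o1+s[0]*r1,o2+s[1]*r2; return (a+b)/2,np.linalg.norm(a-b)
def proj(c,P):
    k,d=K(c); V=np.array(c['view']); P=np.atleast_2d(P)
    return cv2.projectPoints(P.astype(float),cv2.Rodrigues(V[:3,:3])[0],V[:3,3],k,d)[0][:,0]
E
python3 - <<'E'
from h import *
import pickle
for n in('top','scene'):
    c=cams.camera(n); cv2.imwrite(f'pics/{n}0.png',c['color']); pickle.dump(c,open(n+'0.pkl','wb'))
    print(n,c['fov_y'],c['cx'],c['cy'],c['k1'],np.round(np.linalg.inv(c['view']),3).tolist())
print(robot.get_obs())
E
```

```text
top 50.085504598631324 318.35598059114454 240.31911145847448 0.02536269376992392 [[0.028, -0.998, 0.059, 0.511], [-0.999, -0.031, -0.034, 0.042], [0.036, -0.058, -0.998, 0.725], [0.0, 0.0, 0.0, 1.0]]
scene 47.62493840826831 320.8298705532115 245.23324464760935 0.03932628733550021 [[0.478, 0.654, -0.586, 0.955], [0.878, -0.357, 0.318, -0.161], [-0.001, -0.667, -0.745, 0.562], [0.0, 0.0, 0.0, 1.0]]
{'time': 0.1, 'q': array([ 1.04649767e+00,  5.28359884e-01,  1.43375574e+00,  1.66938217e-05,
        1.18141654e+00, -1.78491751e-01]), 'joint_velocities': array([ 5.15155941e-05, -2.11607424e-03, -2.41882283e-03, -1.85882115e-04,
        5.47179522e-04, -1.55762887e-03]), 'joint_torque': array([ 7.56340869e-04, -4.40986097e+01, -1.77151555e+01,  6.35346933e-02,
        5.33420721e-02, -3.49736445e-05]), 'position': array([0.21149506, 0.58746899, 0.23868351]), 'tool_rot': array([ 1.72046276e-01,  9.85088391e-01, -9.07838371e-04, -3.41044401e-04]), 'ft_force': array([ 0.26860895,  1.01297093, -0.03607288]), 'moment': array([0.00811701, 0.02392802, 0.02862821]), 'grip_force': 0.0, 'grip_width': 0.08667439626937688}
```

View pics/top0.png

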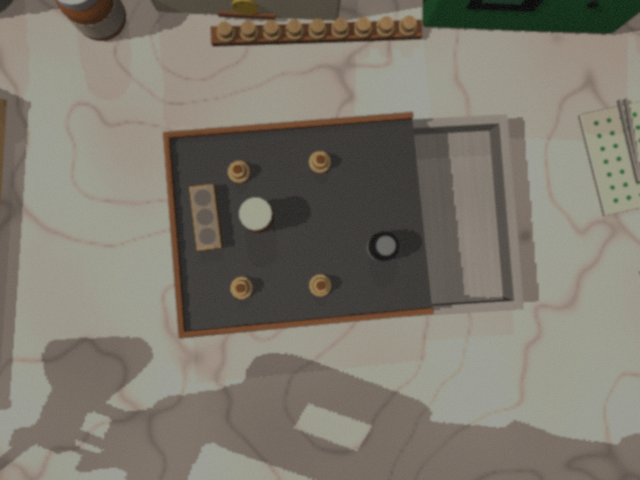

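View pics/scene0.png

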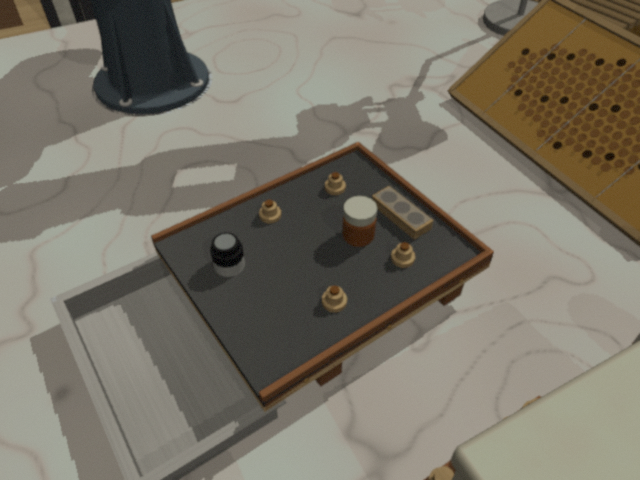

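The top view shows plugs at about (238,171), (320,161), (241,288) and (320,286). The jar is at (255,213), the loupe at (384,245), the cage at (205,217) and the pan to the right. In the scene view the plugs are at (403,248), (334,291), (335,177) and (269,205), the jar lid is at (360,208) and the loupe top at (228,242).

Run:
```python
from h import *
import pickle
t=pickle.load(open('top0.pkl','rb'));s=pickle.load(open('scene0.pkl','rb'))
P={'A':((239,171.5),(404,247)),'B':((319.5,158.5),(334.5,290)),'C':((241,288.5),(335.5,176.5)),'D':((320,285.5),(268.5,204.5)),'jar':((255,213),(360,208)),'loupe':((386,245.5),(228,242)),'cage':((205,217.5),(403,210))}
W={}
for k,(a,b) in P.items():
    p,e=tri(t,a,s,b); W[k]=p; print(k,np.round(p,4),'gap',round(e,4),'depth-z',np.round(at_depth(t,*a),4))
# slab height
for px in [(280,250),(360,190),(400,280)]: print('slab',np.round(at_depth(t,*px),4))
z=.07
for n,px,zz in [('edge+x',(412,118),.07),('edge-x',(432,311),.07),('lipTL',(165,133),.078),('lipBL',(182,335),.078),('lipTR',(411,114),.078),('lipBR',(433,314),.078),('panTR',(508,117),.042),('panBR',(520,305),.042)]:
    print(n,np.round(at_z(t,*px,zz),4))
q=robot.get_obs()['tool_rot']
from scipy.spatial.transform import Rotation as R
print(np.round(R.from_quat(q).as_matrix(),3))
img=np.hstack([cv2.resize(t['color'][100:345,150:530],None,fx=2,fy=2,interpolation=2)])
cv2.imwrite('pics/crop_top.png',img)
```

```text
A [0.6313 0.1228 0.0896] gap 0.0027 depth-z [0.6299 0.1211 0.0935]
B [0.6497 0.0217 0.0927] gap 0.0011 depth-z [0.6496 0.0223 0.0939]
C [0.4864 0.1143 0.0905] gap 0.0013 depth-z [0.4862 0.1132 0.0944]
D [0.4921 0.0164 0.0897] gap 0.0014 depth-z [0.4925 0.0172 0.0939]
jar [0.5762 0.097  0.118 ] gap 0.0011 depth-z [0.5765 0.0975 0.1175]
loupe [ 0.5438 -0.0587  0.1097] gap 0.0036 depth-z [ 0.5431 -0.0601  0.1111]
cage [0.5731 0.1632 0.0807] gap 0.001 depth-z [0.572  0.1612 0.0891]
slab [0.5354 0.0684 0.0705]
slab [ 0.6158 -0.0319  0.0699]
slab [ 0.5016 -0.0858  0.0705]
edge+x [ 0.7124 -0.0974  0.07  ]
edge-x [ 0.4634 -0.1276  0.07  ]
lipTL [0.6783 0.2174 0.078 ]
lipBL [0.4266 0.1852 0.078 ]
lipTR [ 0.7151 -0.0943  0.078 ]
lipBR [ 0.4602 -0.1269  0.078 ]
panTR [ 0.7271 -0.2347  0.042 ]
panBR [ 0.4726 -0.2529  0.042 ]
[[-0.941  0.339 -0.001]
 [ 0.339  0.941 -0.002]
 [ 0.    -0.002 -1.   ]]
```

View pics/crop_top.png

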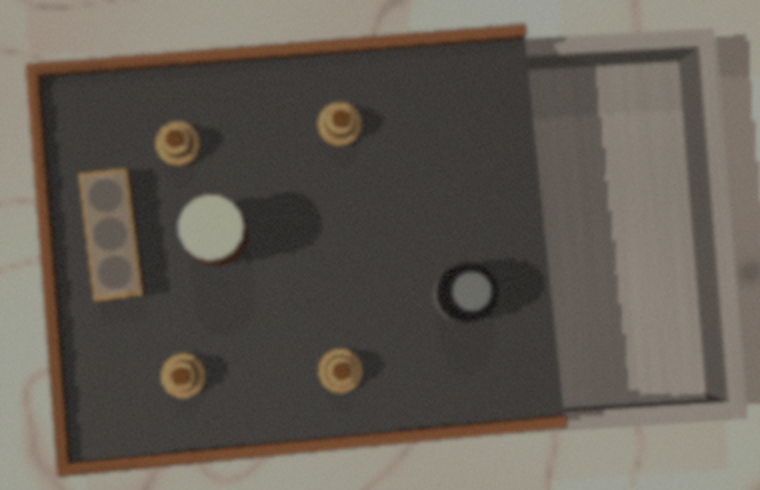

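```bash
python3 -m pendant '[{"jaw":0.14,"linear":[0,0,0],"twist":7.05},{"jaw":0.14,"linear":[0,0,0],"twist":7.05},{"jaw":0.14,"linear":[0,0,0],"twist":7.05},{"jaw":0.14,"linear":[0,0,0],"twist":7.05},{"jaw":0.14,"linear":[0,0,0],"twist":7.05},{"jaw":0.14,"linear":[0,0,0],"twist":7.05},{"jaw":0.14,"linear":[0,0,0],"twist":7.05},{"jaw":0.14,"linear":[0,0,0],"twist":7.05},{"jaw":0.14,"linear":[0,0,0],"twist":7.05},{"jaw":0.14,"linear":[0,0,0],"twist":0},{"jaw":0.14,"linear":[0,0,0],"twist":0}]'
cat > b.py <<'E'
from h import *
from scipy.spatial.transform import Rotation as R
C=np.array([.569,.0464]); a=np.radians(6.8); X=np.array([np.cos(a),np.sin(a)]); Y=np.array([-np.sin(a),np.cos(a)])
def bc(p): d=np.array(p[:2])-C; return d@X,d@Y
def st(*goals):
    o=robot.get_obs(); M=R.from_quat(o['tool_rot']).as_matrix(); p=o['position']
    print('t',round(o['time'],2),'board xy mm',np.round(np.array(bc(p))*1e3,1),'z',round(p[2]*1e3,1),'yaw(tool y)',round(np.degrees(np.arctan2(M[1,1],M[0,1])),2),'tilt z',np.round(M[:,2],3),'jaw',round(o['grip_width']*1e3,1),'F',np.round(o['ft_force'],1))
    for g in goals:
        w=np.r_[C+g[0]/1e3*X+g[1]/1e3*Y,g[2]/1e3]; print('to',g,'tool cm',np.round(M.T@(w-p)*100,2))
        p=w
E
python3 - <<'E'
from b import *
for n,w in dict(A=(.6306,.122),B=(.6497,.022),C=(.4863,.1138),D=(.4923,.0168),jar=(.5762,.097),loupe=(.5435,-.0594)).items(): print(n,np.round(np.array(bc(w))*1e3,1))
st((77,2,200),(77,2,90.3),(77,-180,90.3))
E
```

```text
time: 1.02
position: [0.2116, 0.5877, 0.2391]
tool_rot: [0.663, 0.748, -0.0, 0.0]
ft_force: [-0.6, -0.2, 0.3]
grip_width: 0.0219
grip_force: 0.0
A [70.1 67.8]
B [ 77.2 -33.8]
C [-74.1  76.7]
D [-79.7 -20.3]
jar [13.1 49.4]
loupe [ -37.8 -102. ]
t 1.02 board xy mm [-290.7  579.8] z 239.1 yaw(tool y) 6.92 tilt z [-0.    -0.001 -1.   ] jaw 21.9 F [-0.6 -0.2  0.3]
to (77, 2, 200) tool cm [-57.86  36.66   3.94]
to (77, 2, 90.3) tool cm [1.000e-02 1.000e-02 1.097e+01]
to (77, -180, 90.3) tool cm [-1.82e+01 -4.00e-02  1.00e-02]
```

```bash
python3 -m pendant '[{"jaw":0.14,"linear":[-3.2,2.0,0],"twist":0},{"jaw":0.14,"linear":[-3.2,2.0,0],"twist":0},{"jaw":0.14,"linear":[-3.2,2.0,0],"twist":0},{"jaw":0.14,"linear":[-3.2,2.0,0],"twist":0},{"jaw":0.14,"linear":[-3.2,2.0,0],"twist":0},{"jaw":0.14,"linear":[-3.2,2.0,0],"twist":0},{"jaw":0.14,"linear":[-3.2,2.0,0],"twist":0},{"jaw":0.14,"linear":[-3.2,2.0,0],"twist":0},{"jaw":0.14,"linear":[-3.2,2.0,0],"twist":0},{"jaw":0.14,"linear":[-3.2,2.0,0],"twist":0},{"jaw":0.14,"linear":[-3.2,2.0,0],"twist":0},{"jaw":0.14,"linear":[-3.2,2.0,0],"twist":0}]'
python3 -m pendant '[{"jaw":0.14,"linear":[-3.2,2.0,0],"twist":0},{"jaw":0.14,"linear":[-3.2,2.0,0],"twist":0},{"jaw":0.14,"linear":[-3.2,2.1,0.7],"twist":0},{"jaw":0.14,"linear":[-3.2,2.1,0.7],"twist":0},{"jaw":0.14,"linear":[-3.2,2.1,0.8],"twist":0},{"jaw":0.14,"linear":[-3.2,2.1,0.8],"twist":0},{"jaw":0.14,"linear":[0,0,0.8],"twist":0},{"jaw":0.14,"linear":[0,0,0],"twist":0},{"jaw":0.14,"linear":[0,0,0],"twist":0}]'
python3 - <<'E'
from b import *
st((77,2,200),(77,2,90.3),(77,-180,90.3))
E
```

```text
time: 2.02
position: [0.496, 0.2332, 0.2396]
tool_rot: [0.663, 0.748, -0.0, -0.0]
ft_force: [0.5, -0.1, 0.2]
grip_width: 0.0121
grip_force: 0.0
time: 2.77
position: [0.6398, 0.0587, 0.2005]
tool_rot: [0.664, 0.748, -0.001, -0.001]
ft_force: [-1.0, -0.4, 1.0]
grip_width: 0.0122
grip_force: 0.0
t 2.77 board xy mm [71.7  3.9] z 200.5 yaw(tool y) 6.79 tilt z [-0.003  0.001 -1.   ] jaw 12.2 F [-1.  -0.4  1. ]
to (77, 2, 200) tool cm [-0.19  0.53  0.05]
to (77, 2, 90.3) tool cm [-1.000e-02  3.000e-02  1.097e+01]
to (77, -180, 90.3) tool cm [-18.2    0.    -0.02]
```

```bash
python3 -m pendant '[{"jaw":0.14,"linear":[-0.1,0.25,2],"twist":0},{"jaw":0.14,"linear":[-0.1,0.25,2],"twist":0},{"jaw":0.14,"linear":[0,0,2],"twist":0},{"jaw":0.14,"linear":[0,0,2],"twist":0},{"jaw":0.14,"linear":[0,0,1.2],"twist":0},{"jaw":0.14,"linear":[0,0,0.8],"twist":0},{"jaw":0.14,"linear":[0,0,0.6],"twist":0},{"jaw":0.14,"linear":[0,0,0],"twist":0},{"jaw":0.14,"linear":[0,0,0],"twist":0}]'
python3 - <<'E'
from b import *
st((77,2,90.3),(77,-180,90.3))
c=cams.camera('scene'); cv2.imwrite('pics/s1.png',cv2.resize(c['color'][130:430,140:500],None,fx=2,fy=2))
E
```

```text
time: 3.52
position: [0.6464, 0.0576, 0.0962]
tool_rot: [0.664, 0.748, 0.0, 0.0]
ft_force: [0.6, -0.2, 0.9]
grip_width: 0.0122
grip_force: 0.0
t 3.52 board xy mm [78.2  1.9] z 96.2 yaw(tool y) 6.78 tilt z [ 0.001 -0.    -1.   ] jaw 12.2 F [ 0.6 -0.2  0.9]
to (77, 2, 90.3) tool cm [ 0.01 -0.12  0.59]
to (77, -180, 90.3) tool cm [-1.82e+01  1.00e-02  0.00e+00]
```

View pics/s1.png

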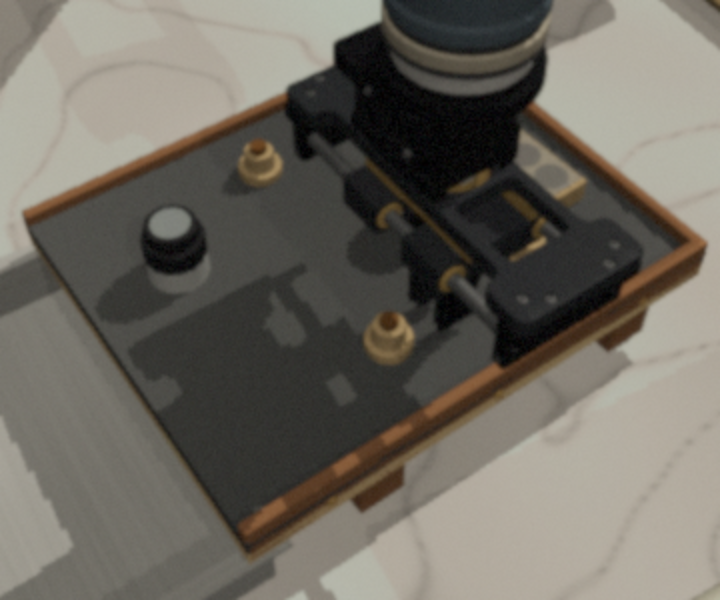

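Scene crop: the fingers stand behind plug B at crop (390,335), and everything else is in place. Now I lower the last few mm and sweep.

```bash
python3 -m pendant '[{"jaw":0.14,"linear":[0,-0.1,0.5],"twist":0},{"jaw":0.14,"linear":[0,0,0],"twist":0},{"jaw":0.14,"linear":[-0.5,0,0],"twist":0},{"jaw":0.14,"linear":[-0.7,0,0],"twist":0},{"jaw":0.14,"linear":[-0.9,0,0],"twist":0},{"jaw":0.14,"linear":[-0.9,0,0],"twist":0},{"jaw":0.14,"linear":[-0.9,0,0],"twist":0},{"jaw":0.14,"linear":[-0.9,0,0],"twist":0},{"jaw":0.14,"linear":[-0.9,0,0],"twist":0},{"jaw":0.14,"linear":[-0.9,0,0],"twist":0},{"jaw":0.14,"linear":[-0.9,0,0],"twist":0},{"jaw":0.14,"linear":[-0.9,0,0],"twist":0}]'
python3 - <<'E'
from b import *
st((77,-180,91))
E
```

```text
time: 4.57
position: [0.655, -0.0273, 0.0905]
tool_rot: [0.664, 0.747, -0.0, -0.0]
ft_force: [0.5, 0.4, -0.0]
grip_width: 0.0126
grip_force: 0.1
t 4.57 board xy mm [ 76.7 -83.4] z 90.5 yaw(tool y) 6.73 tilt z [-0. -0. -1.] jaw 12.6 F [ 0.5  0.4 -0. ]
to (77, -180, 91) tool cm [-9.66  0.04 -0.05]
```

```bash
python3 -m pendant '[{"jaw":0.14,"linear":[-0.9,0,0],"twist":0},{"jaw":0.14,"linear":[-0.9,0,0],"twist":0},{"jaw":0.14,"linear":[-0.9,0,0],"twist":0},{"jaw":0.14,"linear":[-0.9,0,0],"twist":0},{"jaw":0.14,"linear":[-0.9,0,0],"twist":0},{"jaw":0.14,"linear":[-0.9,0,0],"twist":0},{"jaw":0.14,"linear":[-0.9,0,0],"twist":0},{"jaw":0.14,"linear":[-0.9,0,0],"twist":0},{"jaw":0.14,"linear":[-0.9,0,0],"twist":0},{"jaw":0.14,"linear":[-0.9,0,0],"twist":0},{"jaw":0.14,"linear":[0,0,0],"twist":0},{"jaw":0.14,"linear":[0,0,0],"twist":0}]'
python3 - <<'E'
from b import *
st((77,-180,91),(77,-180,150),(70,107,150),(70,100,91))
c=cams.camera('top'); cv2.imwrite('pics/t2.png',c['color'])
E
```

```text
time: 5.57
position: [0.6655, -0.1163, 0.0905]
tool_rot: [0.665, 0.747, 0.0, -0.0]
ft_force: [-0.5, -0.5, -0.5]
grip_width: 0.0122
grip_force: 0.0
t 5.57 board xy mm [  76.6 -173. ] z 90.5 yaw(tool y) 6.67 tilt z [ 0.  0. -1.] jaw 12.2 F [-0.5 -0.5 -0.5]
to (77, -180, 91) tool cm [-0.7   0.04 -0.05]
to (77, -180, 150) tool cm [ 0.   0.  -5.9]
to (70, 107, 150) tool cm [28.7  -0.76  0.  ]
to (70, 100, 91) tool cm [-0.7  0.   5.9]
```

View pics/t2.png

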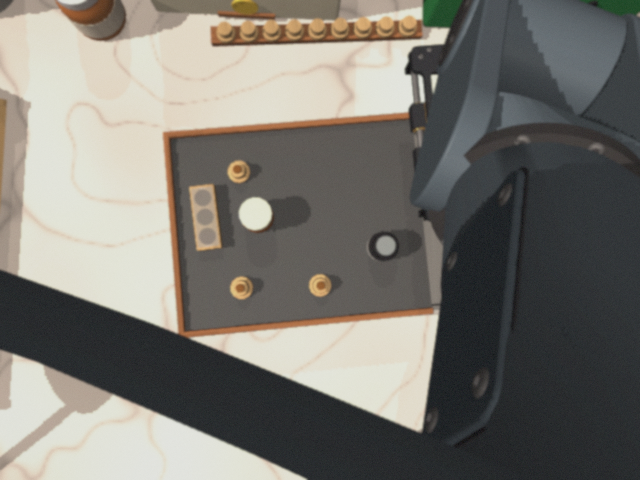

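Top view: plug B has left the slab, presumably into the pan, which the arm hides. The three other plugs (238,171), (241,288), (320,286), the jar, loupe and cage are unmoved. The cage's corner is close behind plug A, so I'll check the clearance there while retracting.

```bash
python3 -m pendant '[{"jaw":0.14,"linear":[-0.5,0,0],"twist":0},{"jaw":0.14,"linear":[0,0,-3],"twist":0},{"jaw":0,"linear":[0,0,-3],"twist":0},{"jaw":0,"linear":[3.5,0,0],"twist":0},{"jaw":0,"linear":[3.5,0,0],"twist":0},{"jaw":0,"linear":[3.5,0,0],"twist":0},{"jaw":0,"linear":[3.5,0,0],"twist":0},{"jaw":0,"linear":[3.5,0,0],"twist":0},{"jaw":0,"linear":[3.5,0,0],"twist":0},{"jaw":0,"linear":[3.5,0.1,0],"twist":0},{"jaw":0,"linear":[3,0.1,0],"twist":0},{"jaw":0,"linear":[0,0,0],"twist":0}]'
python3 - <<'E'
from b import *
import pickle
t=pickle.load(open('top0.pkl','rb'))
for u,v in [(80,173),(126,169),(141,297),(95,301)]: print('cage',np.round(np.array(bc(at_z(t,150+u/2,100+v/2,.088)))*1e3,1))
c=cams.camera('scene'); cv2.imwrite('pics/s3.png',c['color'])
st((79,99,150),(79,99,91))
E
```

```text
time: 6.62
position: [0.6342, 0.1591, 0.1506]
tool_rot: [0.662, 0.75, 0.001, -0.001]
ft_force: [-0.0, 0.4, 1.1]
grip_width: 0.0003
grip_force: 0.0
cage [ 56.7 129.1]
cage [ 56.8 100.8]
cage [-23.2  97.9]
cage [-23.1 126.1]
t 6.67 board xy mm [ 78.4 101.4] z 150.6 yaw(tool y) 7.06 tilt z [-0.  0. -1.] jaw 0.4 F [ 0.5 -0.2  0.4]
to (79, 99, 150) tool cm [-0.24  0.06  0.06]
to (79, 99, 91) tool cm [-0.   0.   5.9]
```

View pics/s3.png

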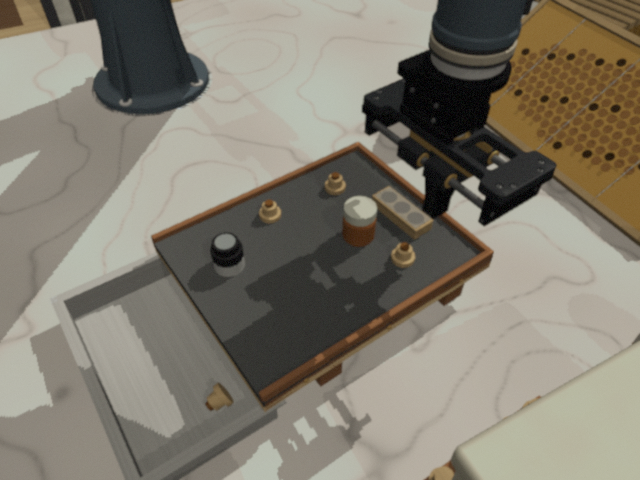

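Plug B lies in the pan at (218,397), and the pan hasn't moved. Next is plug A, with the jaw shut and offset clear of the cage corner.

```bash
python3 -m pendant '[{"jaw":0,"linear":[-0.2,0.05,1.5],"twist":0},{"jaw":0,"linear":[0,0,1.5],"twist":0},{"jaw":0,"linear":[0,0,1.3],"twist":0},{"jaw":0,"linear":[0,0,1.0],"twist":0},{"jaw":0,"linear":[0,0,0.6],"twist":0},{"jaw":0,"linear":[0,0,0],"twist":0},{"jaw":0,"linear":[-0.6,0,0],"twist":0},{"jaw":0,"linear":[-0.7,0,0],"twist":0},{"jaw":0,"linear":[-0.7,0,0],"twist":0},{"jaw":0,"linear":[-0.7,0,0],"twist":0},{"jaw":0,"linear":[-0.7,0,0],"twist":0},{"jaw":0,"linear":[-0.4,0,0],"twist":0}]'
python3 -m pendant '[{"jaw":0,"linear":[0,0,0],"twist":0},{"jaw":0,"linear":[1.0,0,0],"twist":0},{"jaw":0.14,"linear":[0,-0.4,0],"twist":0},{"jaw":0.14,"linear":[0,-0.4,0],"twist":0},{"jaw":0.14,"linear":[0,0,0],"twist":0},{"jaw":0.14,"linear":[0,0,0],"twist":0}]'
python3 - <<'E'
from b import *
c=cams.camera('scene'); cv2.imwrite('pics/s4.png',cv2.resize(c['color'][130:430,140:500],None,fx=2,fy=2))
st((70,-180,91))
E
```

```text
time: 7.67
position: [0.6414, 0.1117, 0.092]
tool_rot: [0.665, 0.747, 0.0, 0.0]
ft_force: [0.8, -0.2, 0.4]
grip_width: 0.0005
grip_force: 0.1
time: 8.17
position: [0.6312, 0.1225, 0.0915]
tool_rot: [0.664, 0.748, -0.0, -0.0]
ft_force: [0.9, -0.3, -0.6]
grip_width: 0.011
grip_force: 0.0
t 8.22 board xy mm [71.2 68. ] z 91.6 yaw(tool y) 6.77 tilt z [-0. -0. -1.] jaw 11.3 F [ 0.9 -0.4  0.2]
to (70, -180, 91) tool cm [-24.8   -0.11   0.06]
```

View pics/s4.png

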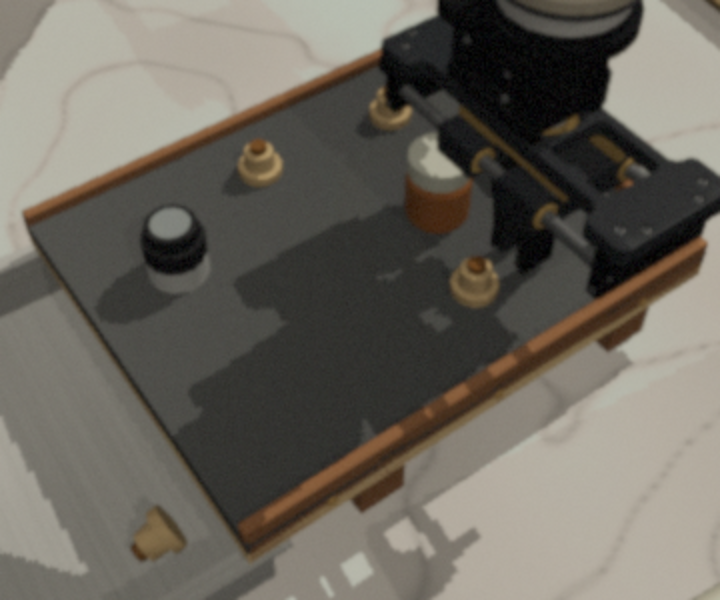

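Scene crop: plug A has moved forward to (477,265, its cup), upright, with the fingers behind it near (525,240). The jar is untouched.

Run:
```python
from b import *
import pickle
s=pickle.load(open('scene0.pkl','rb'))
print(np.round(np.array(bc(at_z(s,140+479/2,130+263/2,.093)))*1e3,1), np.round(np.array(bc(at_z(s,404,247,.093)))*1e3,1))
```

```text
[74.1 30.5] [73.5 67.4]
```

```bash
python3 -m pendant '[{"jaw":0.14,"linear":[-0.6,-0.05,0],"twist":0},{"jaw":0.14,"linear":[-0.9,0,0],"twist":0},{"jaw":0.14,"linear":[-0.9,0,0],"twist":0},{"jaw":0.14,"linear":[-0.9,0,0],"twist":0},{"jaw":0.14,"linear":[-0.9,0,0],"twist":0},{"jaw":0.14,"linear":[-0.9,0,0],"twist":0},{"jaw":0.14,"linear":[-0.9,0,0],"twist":0},{"jaw":0.14,"linear":[-0.9,0,0],"twist":0},{"jaw":0.14,"linear":[-0.9,0,0],"twist":0},{"jaw":0.14,"linear":[-0.9,0,0],"twist":0},{"jaw":0.14,"linear":[-0.9,0,0],"twist":0},{"jaw":0.14,"linear":[-0.9,0,0],"twist":0}]'
python3 -m pendant '[{"jaw":0.14,"linear":[-0.9,0,0],"twist":0},{"jaw":0.14,"linear":[-0.9,0,0],"twist":0},{"jaw":0.14,"linear":[-0.9,0,0],"twist":0},{"jaw":0.14,"linear":[-0.9,0,0],"twist":0},{"jaw":0.14,"linear":[-0.9,0,0],"twist":0},{"jaw":0.14,"linear":[-0.9,0,0],"twist":0},{"jaw":0.14,"linear":[-0.9,0,0],"twist":0},{"jaw":0.14,"linear":[-0.9,0,0],"twist":0},{"jaw":0.14,"linear":[-0.9,0,0],"twist":0},{"jaw":0.14,"linear":[-0.9,0,0],"twist":0},{"jaw":0.14,"linear":[-0.9,0,0],"twist":0},{"jaw":0.14,"linear":[-0.9,0,0],"twist":0}]'
python3 -m pendant '[{"jaw":0.14,"linear":[-0.9,0,0],"twist":0},{"jaw":0.14,"linear":[-0.9,0,0],"twist":0},{"jaw":0.14,"linear":[-0.9,0,0],"twist":0},{"jaw":0.14,"linear":[0,0,0],"twist":0},{"jaw":0.14,"linear":[0,0,0],"twist":0},{"jaw":0.14,"linear":[0,0,-3],"twist":0},{"jaw":0.14,"linear":[0,0,-3],"twist":0},{"jaw":0.14,"linear":[0,0,0],"twist":0}]'
python3 - <<'E'
from b import *
st((-80,15,150),(-80,15,91),(-80,-5,91),(-89,-65,91),(-89,-180,91))
E
```

```text
time: 9.22
position: [0.6438, 0.0168, 0.0915]
tool_rot: [0.664, 0.747, -0.0, -0.0]
ft_force: [-0.1, -0.7, 0.5]
grip_width: 0.0122
grip_force: 0.0
time: 10.22
position: [0.6565, -0.0904, 0.0915]
tool_rot: [0.664, 0.747, 0.0, -0.0]
ft_force: [0.2, 0.3, -0.7]
grip_width: 0.0122
grip_force: 0.0
time: 10.88
position: [0.6631, -0.1168, 0.1575]
tool_rot: [0.664, 0.748, 0.002, 0.005]
ft_force: [1.6, -0.1, 0.4]
grip_width: 0.0124
grip_force: 0.0
t 10.88 board xy mm [  74.1 -173.2] z 157.5 yaw(tool y) 6.78 tilt z [ 0.01  -0.003 -1.   ] jaw 12.4 F [ 1.6 -0.1  0.4]
to (-80, 15, 150) tool cm [ 18.82 -15.43   0.52]
to (-80, 15, 91) tool cm [ 0.03 -0.06  5.9 ]
to (-80, -5, 91) tool cm [-2.    0.    0.01]
to (-89, -65, 91) tool cm [-6.   -0.9   0.02]
to (-89, -180, 91) tool cm [-11.5    0.     0.05]
```

```bash
python3 -m pendant '[{"jaw":0.14,"linear":[2.35,-1.9,0],"twist":0},{"jaw":0.14,"linear":[2.35,-1.9,0],"twist":0},{"jaw":0.14,"linear":[2.35,-1.9,0],"twist":0},{"jaw":0.14,"linear":[2.35,-1.9,0],"twist":0},{"jaw":0.14,"linear":[2.35,-1.9,0],"twist":0},{"jaw":0.14,"linear":[2.35,-1.9,0],"twist":0},{"jaw":0.14,"linear":[2.35,-1.9,0],"twist":0},{"jaw":0.14,"linear":[2.35,-1.9,0],"twist":0},{"jaw":0.14,"linear":[0,0,0],"twist":0},{"jaw":0.14,"linear":[0,0,0],"twist":0},{"jaw":0.14,"linear":[0,0,0],"twist":0}]'
python3 - <<'E'
from b import *
c=cams.camera('scene'); cv2.imwrite('pics/s5.png',c['color'])
st((-80,14,150),(-80,14,91),(-80,-5,91),(-89,-65,91),(-89,-180,91))
E
```

```text
time: 11.8
position: [0.4874, 0.0527, 0.1519]
tool_rot: [0.664, 0.748, 0.001, 0.001]
ft_force: [0.3, -0.1, 0.4]
grip_width: 0.0121
grip_force: 0.0
t 11.85 board xy mm [-79.8  15.5] z 151.9 yaw(tool y) 6.75 tilt z [ 0.002 -0.    -1.   ] jaw 12.1 F [ 0.5  0.  -0.3]
to (-80, 14, 150) tool cm [-0.15 -0.02  0.19]
to (-80, 14, 91) tool cm [ 0.   -0.01  5.9 ]
to (-80, -5, 91) tool cm [-1.9  0.   0. ]
to (-89, -65, 91) tool cm [-6.   -0.89  0.  ]
to (-89, -180, 91) tool cm [-1.15e+01  1.00e-02  1.00e-02]
```

View pics/s5.png

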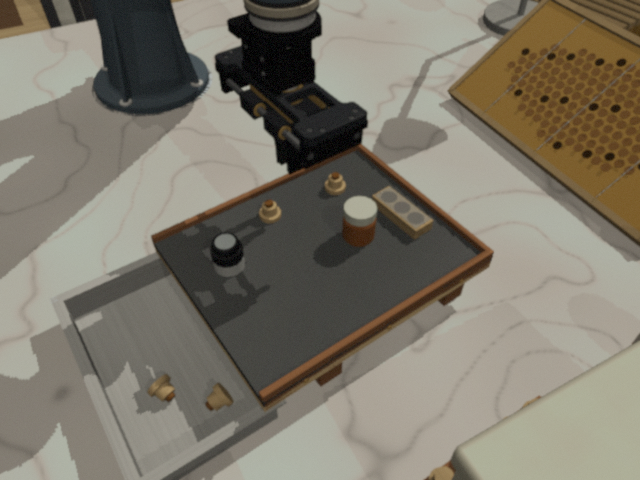

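Plugs A and B are both in the pan, at (162,387) and (218,397). Plugs C and D, the jar, loupe and cage are in place. Now plug D, steering toward the side lip to pass the loupe.

```bash
python3 -m pendant '[{"jaw":0.14,"linear":[-0.1,0,1.6],"twist":0},{"jaw":0.14,"linear":[0,0,1.6],"twist":0},{"jaw":0.14,"linear":[0,0,1.3],"twist":0},{"jaw":0.14,"linear":[0,0,1.0],"twist":0},{"jaw":0.14,"linear":[0,0,0.5],"twist":0},{"jaw":0.14,"linear":[0,0,0],"twist":0},{"jaw":0.14,"linear":[-0.5,0,0],"twist":0},{"jaw":0.14,"linear":[-0.7,0,0],"twist":0},{"jaw":0.14,"linear":[-0.8,0,0],"twist":0},{"jaw":0.14,"linear":[-0.8,-0.15,0],"twist":0},{"jaw":0.14,"linear":[-0.8,-0.15,0],"twist":0},{"jaw":0.14,"linear":[-0.8,-0.15,0],"twist":0}]'
python3 -m pendant '[{"jaw":0.14,"linear":[-0.8,-0.15,0],"twist":0},{"jaw":0.14,"linear":[-0.8,-0.15,0],"twist":0},{"jaw":0.14,"linear":[-0.8,-0.15,0],"twist":0},{"jaw":0.14,"linear":[0,0,0],"twist":0}]'
python3 - <<'E'
from b import *
st((-89,-65,91),(-89,-174,91))
E
```

```text
time: 12.85
position: [0.4874, 0.0062, 0.0919]
tool_rot: [0.665, 0.747, 0.0, 0.0]
ft_force: [-0.4, 0.5, 0.1]
grip_width: 0.0123
grip_force: 0.1
time: 13.18
position: [0.4859, -0.0187, 0.0916]
tool_rot: [0.665, 0.747, -0.0, 0.0]
ft_force: [-0.1, 0.6, -0.1]
grip_width: 0.0124
grip_force: 0.0
t 13.18 board xy mm [-90.3 -54.8] z 91.6 yaw(tool y) 6.64 tilt z [ 0. -0. -1.] jaw 12.4 F [-0.1  0.6 -0.1]
to (-89, -65, 91) tool cm [-1.02  0.13  0.06]
to (-89, -174, 91) tool cm [-1.09e+01  3.00e-02  1.00e-02]
```

```bash
python3 -m pendant '[{"jaw":0.14,"linear":[-0.9,0,0],"twist":0},{"jaw":0.14,"linear":[-0.9,0,0],"twist":0},{"jaw":0.14,"linear":[-0.9,0,0],"twist":0},{"jaw":0.14,"linear":[-0.9,0,0],"twist":0},{"jaw":0.14,"linear":[-0.9,0,0],"twist":0},{"jaw":0.14,"linear":[-0.9,0,0],"twist":0},{"jaw":0.14,"linear":[-0.9,0,0],"twist":0},{"jaw":0.14,"linear":[-0.9,0,0],"twist":0},{"jaw":0.14,"linear":[-0.9,0,0],"twist":0},{"jaw":0.14,"linear":[-0.9,0,0],"twist":0},{"jaw":0.14,"linear":[-0.9,0,0],"twist":0},{"jaw":0.14,"linear":[-0.9,0,0],"twist":0}]'
python3 -m pendant '[{"jaw":0.14,"linear":[-0.9,0,0],"twist":0},{"jaw":0.14,"linear":[-0.5,0,0],"twist":0},{"jaw":0.14,"linear":[0,0,0],"twist":0},{"jaw":0.14,"linear":[0,0,-3],"twist":0},{"jaw":0.14,"linear":[0,0,-3],"twist":0},{"jaw":0.14,"linear":[0,0,0],"twist":0},{"jaw":0.14,"linear":[0,0,0],"twist":0}]'
python3 - <<'E'
from b import *
st((-74,112,150),(-74,112,91))
E
```

```text
time: 14.18
position: [0.4985, -0.1253, 0.0916]
tool_rot: [0.664, 0.747, -0.0, 0.0]
ft_force: [0.0, 0.6, 1.0]
grip_width: 0.012
grip_force: 0.0
time: 14.77
position: [0.5009, -0.1384, 0.1531]
tool_rot: [0.664, 0.748, 0.0, 0.002]
ft_force: [-0.1, 0.0, 0.5]
grip_width: 0.0121
grip_force: 0.0
t 14.77 board xy mm [ -89.5 -175.4] z 153.1 yaw(tool y) 6.76 tilt z [ 0.003 -0.002 -1.   ] jaw 12.1 F [-0.1  0.   0.5]
to (-74, 112, 150) tool cm [28.74  1.53  0.25]
to (-74, 112, 91) tool cm [ 0.01 -0.02  5.9 ]
```

```bash
python3 -m pendant '[{"jaw":0.14,"linear":[3.6,0.2,0],"twist":0},{"jaw":0.14,"linear":[3.6,0.2,0],"twist":0},{"jaw":0.14,"linear":[3.6,0.2,0],"twist":0},{"jaw":0.14,"linear":[3.6,0.2,0],"twist":0},{"jaw":0.14,"linear":[3.6,0.2,0],"twist":0},{"jaw":0.14,"linear":[3.6,0.2,0],"twist":0},{"jaw":0.14,"linear":[3.6,0.2,0],"twist":0},{"jaw":0.14,"linear":[3.6,0.2,0],"twist":0},{"jaw":0.14,"linear":[0,0,0],"twist":0},{"jaw":0.14,"linear":[0,0,0],"twist":0},{"jaw":0.14,"linear":[0,0,0],"twist":0}]'
python3 - <<'E'
from b import *
c=cams.camera('scene'); cv2.imwrite('pics/s6.png',c['color'])
st((-74,112,91),(-74,80,91),(-89,-50,91),(-89,-174,91))
E
```

```text
time: 15.68
position: [0.4812, 0.1496, 0.1507]
tool_rot: [0.664, 0.748, -0.001, -0.001]
ft_force: [-0.8, -0.9, -0.5]
grip_width: 0.012
grip_force: 0.0
t 15.73 board xy mm [-74.6 112.1] z 150.9 yaw(tool y) 6.72 tilt z [-0.002 -0.001 -1.   ] jaw 12.2 F [-0.4 -0.5  0.1]
to (-74, 112, 91) tool cm [-0.01  0.07  5.99]
to (-74, 80, 91) tool cm [-3.2  0.   0. ]
to (-89, -50, 91) tool cm [-1.30e+01 -1.48e+00  1.00e-02]
to (-89, -174, 91) tool cm [-12.4    0.02   0.  ]
```

View pics/s6.png

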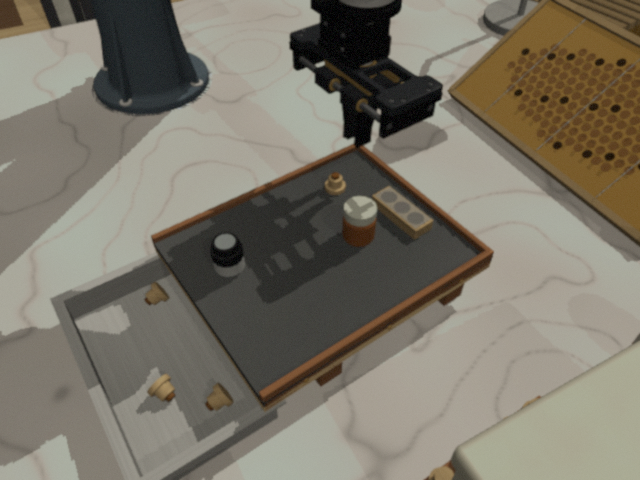

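Three plugs are in the pan, with D at (156,295). Only plug C is left, at (335,183), and the jar, loupe and cage haven't moved.

```bash
python3 -m pendant '[{"jaw":0.14,"linear":[0,0.05,1.6],"twist":0},{"jaw":0.14,"linear":[0,0,1.6],"twist":0},{"jaw":0.14,"linear":[0,0,1.3],"twist":0},{"jaw":0.14,"linear":[0,0,1.0],"twist":0},{"jaw":0.14,"linear":[0,0,0.4],"twist":0},{"jaw":0.14,"linear":[0,0,0],"twist":0},{"jaw":0.14,"linear":[-0.6,0,0],"twist":0},{"jaw":0.14,"linear":[-0.8,0,0],"twist":0},{"jaw":0.14,"linear":[-0.9,0,0],"twist":0},{"jaw":0.14,"linear":[-0.9,0,0],"twist":0},{"jaw":0.14,"linear":[-0.9,-0.1,0],"twist":0},{"jaw":0.14,"linear":[-0.9,-0.1,0],"twist":0}]'
python3 -m pendant '[{"jaw":0.14,"linear":[-0.9,-0.1,0],"twist":0},{"jaw":0.14,"linear":[-0.9,-0.1,0],"twist":0},{"jaw":0.14,"linear":[-0.9,-0.1,0],"twist":0},{"jaw":0.14,"linear":[-0.9,-0.1,0],"twist":0},{"jaw":0.14,"linear":[-0.9,-0.1,0],"twist":0},{"jaw":0.14,"linear":[-0.9,-0.1,0],"twist":0},{"jaw":0.14,"linear":[-0.9,-0.1,0],"twist":0},{"jaw":0.14,"linear":[-0.9,-0.1,0],"twist":0},{"jaw":0.14,"linear":[-0.9,-0.1,0],"twist":0},{"jaw":0.14,"linear":[-0.9,-0.1,0],"twist":0},{"jaw":0.14,"linear":[-0.9,-0.1,0],"twist":0}]'
python3 - <<'E'
from b import *
st((-89,-60,91),(-89,-175,91))
E
```

```text
time: 16.73
position: [0.4868, 0.0987, 0.0929]
tool_rot: [0.665, 0.747, 0.0, 0.0]
ft_force: [-0.3, 0.2, -0.3]
grip_width: 0.0125
grip_force: 0.1
time: 17.65
position: [0.4871, -0.0007, 0.0925]
tool_rot: [0.664, 0.747, -0.0, -0.0]
ft_force: [-1.0, -0.1, 0.1]
grip_width: 0.012
grip_force: 0.1
t 17.65 board xy mm [-86.9 -37. ] z 92.5 yaw(tool y) 6.74 tilt z [-0. -0. -1.] jaw 12.0 F [-1.  -0.1  0.1]
to (-89, -60, 91) tool cm [-2.3  -0.21  0.15]
to (-89, -175, 91) tool cm [-1.15e+01  1.00e-02  0.00e+00]
```

```bash
python3 -m pendant '[{"jaw":0.14,"linear":[-0.9,-0.1,0],"twist":0},{"jaw":0.14,"linear":[-0.9,-0.1,0],"twist":0},{"jaw":0.14,"linear":[-0.9,0,0],"twist":0},{"jaw":0.14,"linear":[-0.9,0,0],"twist":0},{"jaw":0.14,"linear":[-0.9,0,0],"twist":0},{"jaw":0.14,"linear":[-0.9,0,0],"twist":0},{"jaw":0.14,"linear":[-0.9,0,0],"twist":0},{"jaw":0.14,"linear":[-0.9,0,0],"twist":0},{"jaw":0.14,"linear":[-0.9,0,0],"twist":0},{"jaw":0.14,"linear":[-0.9,0,0],"twist":0},{"jaw":0.14,"linear":[-0.9,0,0],"twist":0},{"jaw":0.14,"linear":[-0.9,0,0],"twist":0}]'
python3 -m pendant '[{"jaw":0.14,"linear":[-0.9,0,0],"twist":0},{"jaw":0.14,"linear":[-0.9,0,0],"twist":0},{"jaw":0.14,"linear":[-0.9,0,0],"twist":0},{"jaw":0.14,"linear":[0,0,0],"twist":0},{"jaw":0.14,"linear":[0,0,-3],"twist":0},{"jaw":0.14,"linear":[0,0,-3],"twist":0},{"jaw":0.14,"linear":[0,0,-3],"twist":0},{"jaw":0.14,"linear":[3.6,0,0],"twist":0},{"jaw":0.14,"linear":[3.6,0,0],"twist":0},{"jaw":0.14,"linear":[3.6,0,0],"twist":0},{"jaw":0.14,"linear":[3.6,0,0],"twist":0},{"jaw":0.14,"linear":[3.6,0,0],"twist":0}]'
python3 -m pendant '[{"jaw":0.14,"linear":[3.6,0,0],"twist":0},{"jaw":0.14,"linear":[3.6,0,0],"twist":0},{"jaw":0.14,"linear":[3.6,0,0],"twist":0},{"jaw":0.14,"linear":[0,0,0],"twist":0},{"jaw":0.14,"linear":[0,0,0],"twist":0},{"jaw":0.14,"linear":[0,0,0],"twist":0},{"jaw":0.14,"linear":[0,0,0],"twist":0}]'
python3 - <<'E'
from b import *
c=cams.camera('scene'); cv2.imwrite('pics/s7.png',c['color'])
st()
E
```

```text
time: 18.65
position: [0.4979, -0.1081, 0.0925]
tool_rot: [0.664, 0.747, -0.0, -0.0]
ft_force: [-0.3, 0.1, -0.2]
grip_width: 0.0126
grip_force: 0.0
time: 19.65
position: [0.4791, 0.0463, 0.1827]
tool_rot: [0.665, 0.747, 0.0, -0.0]
ft_force: [0.7, 0.4, -0.4]
grip_width: 0.0118
grip_force: 0.0
time: 20.23
position: [0.4674, 0.151, 0.1825]
tool_rot: [0.665, 0.747, -0.0, 0.0]
ft_force: [0.1, 0.4, -0.5]
grip_width: 0.0122
grip_force: 0.0
t 20.28 board xy mm [-88.4 115.6] z 182.5 yaw(tool y) 6.63 tilt z [-0. -0. -1.] jaw 12.3 F [ 0.7  0.1 -0.1]
```

View pics/s7.png

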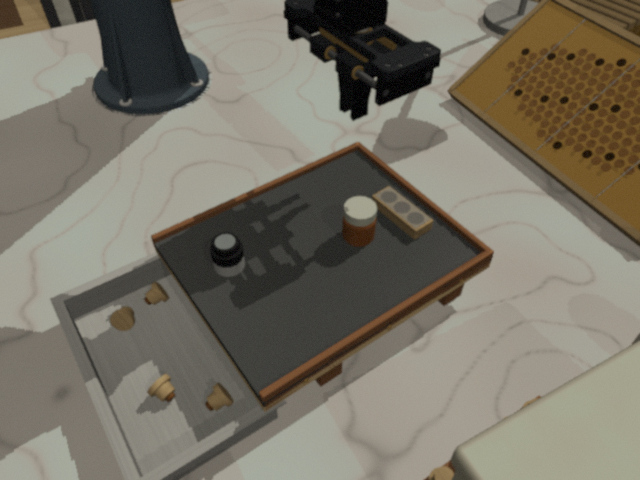

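All four plugs lie in the pan, at (122,318), (156,295), (162,387) and (218,397). The jar, loupe, cage and pan haven't moved, and the arm is clear.

```bash
python3 -c "
from rig import robot
print(robot.hand_in())"
```

```text
the job is handed in; nothing more can be done
None
```

All four plugs were swept over the open edge into the pan; in the last picture the jar, loupe, cage and pan were where they started, and the job was handed in at about 20 s.

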